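# Pack the etching kit caddy and hold the flask down in its sprung cradle

## Robot

A 6-joint arm with a two-finger parallel gripper is mounted at the origin on the work surface. World frame = base frame: x ahead of the robot, y to its left, z up, the work surface at z = 0. Lengths are in mm, angles in rad, forces in N, time in s.
With the tool pointing down it reaches from about 300 to 775 mm from the base axis. Payload 14.6 kg.
Tool frame: the origin (TCP) lies at the very end of the fingers, on their centre line; the grasp point (between the pads) lies 19 mm behind it (ctrl.hold_point_z is the distance from the TCP to the grasp point, in mm); z points along the fingers, y is the line along which they close (so a half turn about z gives the same grasp; the last joint's range is limited). The gripper opens to 85 mm and grips with 20 to 120 N. Pads are 22 mm wide; open, the fingers measure 114 mm over their backs; the gripper's body (76 mm by 85 mm) begins 54 mm behind the grasp point. The pads swing forward as they close: fully open they stand 13 mm farther back than shut.
Start: joints at [-1.217, 0.3, 1.521, -0, 1.321, -0.067], TCP at [224.662, -502.012, 231.281] pointing down, gripper open.
Joint ranges: [-3.03, 3.03], [-0.79, 2.21], [0.23, 2.52], [-1.04, 4.18], [0, 3.07], [-2.55, 2.55]. Speed limits (rad/s): [2.22, 2.22, 2.57, 3.14, 3.14, 3.14].

## Interface

Orientations are given as a unit quaternion [w, x, y, z].
In Python, from station import ctrl gives the robot as it stands. Calls block until the motion is done:
- ctrl.reach(position, orientation): joint-space move of the TCP to a pose.
- ctrl.move_l(position, rotation=None, feed=150, f_stop=None): straight line of the TCP; rotation=None keeps the orientation; feed is the mean speed in mm/s. With f_stop (N) it stops when the force on the tool has changed by that much, and returns True; else False.
- ctrl.goto_joints(angles): joint-space move.
- ctrl.set_gripper(opening, newtons=None): finger opening in mm; newtons is the grip in N (None keeps the last); returns when the fingers have stopped.
- ctrl.sleep(seconds).
- ctrl.inverse_kinematics(position, orientation): joint angles nearest the present ones, or None.
- ctrl.grab_frame(name): name is "scene" or "top"; returns a dict with "color" (400x640x3 uint8, red, green, blue), "range_z" (400x640 float32, mm along the optical axis (not along the pixel's ray), 0 where there is no reading), "vfov" (degrees; the focal length in pixels is half the picture's height over the tangent of half this angle, whatever the lens; pixels are square), "cx", "cy" (the principal point, pixels), "R" (3x3) and "t" (3): a world point X has camera coordinates R X + t. Camera axes: x right, y down, z forward; pixel columns grow to the right and rows downward; lengths in mm; the calibration is good to about 2 mm. A picture is of the moment at which its call begins.
A pose or a line that the arm cannot do raises ctrl.Unreachable and nothing moves.
- ctrl.finish_job(): hands the job in; it is judged then, once.
Readings, each from a call of its own:
- ctrl.get_time(): time.
- ctrl.get_joint_pos(): joint angles.
- ctrl.get_joint_vel(): joint speeds.
- ctrl.get_joint_torque(): joint torques, N m.
- ctrl.get_tool_pos(): TCP position.
- ctrl.get_orientation(): TCP orientation.
- ctrl.get_force(): force on the tool from outside, world axes, zero at the start.
- ctrl.get_ft_torque(): the same for the moment, N m.
- ctrl.get_grip_width(): finger opening in mm.
- ctrl.get_grasp_force(): force on a finger pad.
Only numpy, scipy, OpenCV 4.12 (cv2) and the standard library are available. Lean on these libraries where they do the work, as an engineer would, in place of code of your own. Each camera call takes 0.05 s, during which the arm holds its last target. There are 200 camera calls.

## Task

Pack the etching kit: lay (do not drop) the ink knife flat in the outer compartment of the plywood caddy and the brush flat in the compartment next to the sprung ring, blade and bristles pointing away from the robot, and let go of them. Then take the round flask from its cork ring, keep it upright, press it down into the sprung ring until the ring is fully down, and finish while still holding it pressed down there, so that a colleague can fasten the strap. Press on the flask only, not on the ring, and leave the pump bottle, the jar and the etching plate alone.

Things in the scene. Friction and masses are not known exactly. Their poses are not given: they have to be found in the camera images.
- knife_grip (a point): Ink knife (flat spatula, 80 g) lying on newsprint: dark wooden handle 20 mm wide, 18 thick, brass collar, steel blade 26 wide, 4 thick. Point: on the handle near the balance point, half-way up (9 mm above what it lies on). x axis: along the knife towards the blade; z up. Handle from x = -77 to +19 mm, blade's end at +107 mm.
- brush_grip (a point): Flat varnish brush (70 g) beside the knife (they may swap places): pale wooden handle 22 mm wide, 16 thick, steel ferrule and dark bristles 40 wide. Point: on the handle near the balance point, half-way up (8 mm above what it lies on). x axis: along the brush towards the bristles; z up. Handle from x = -75 to +20 mm, bristles' end at +100 mm.
- knife_tip (a point): The end of the knife's blade, 107 mm from the handle point along its x axis.
- brush_tip (a point): The end of the bristles, 100 mm from the brush's handle point along its x axis.
- knife_slot (a point): Knife's compartment in the fixed plywood caddy, the outer one, farther from the ring. Point: on its floor (10 mm above the table), mid-width; the knife's handle point belongs above it. x: along it, away from the robot; y: towards the ring. Inside lined with grey felt, 64 mm wide, x = -90 to +120 mm; walls 6 mm thick, 22 mm high, but only 4 mm high from x = -50 to +50 mm (finger notches).
- brush_slot (a point): The compartment next to the sprung ring, for the brush: same size, axes and notches as the outer one, 70 mm beside it; the point is on its floor, where the brush's handle point belongs.
- ring_top (a point): Centre of the top edge of the sprung steel ring on the caddy, 62 mm above the table when up. Ring: hole 48 mm, outside 66 mm diameter, 10 mm high, riding on three 6 mm posts 43 mm from its centre, tops 68 mm above the table. It lies 115 mm in y and 15 mm in x from the brush compartment's point. Axes as the compartments.
- ring (a joint): Travel of the sprung ring straight down: 0 when up, 0.018 m when fully down on its stop. About 4.5 N starts it, about 10.5 N holds it fully down; the spring pushes it up again when released. The weight of the flask alone does not move it.
- flask_neck (a point): Round amber glass flask (about 130 g, varies), stoppered, upright in a cork ring. Point: on its axis, half-way up the straight neck (24 mm diameter, from 24 below to 22 mm above it), 86 mm above its lowest point; stopper's top 36 mm above it. Bulb 64 mm diameter, centre 54 mm below it. Seated in the sprung ring the point is about 75 mm above the ring's top edge. z: up the neck.
- corkring: Cork ring fixed on the table in which the flask stands: 90 mm outside, hole 48 mm in diameter, 24 mm high; origin at the centre of its underside.
- pump_bottle: Bystander: clear pump bottle, 62 mm in diameter, 176 mm high, loose; origin at the centre of its underside.
- jar: Bystander: glass jar with steel cap, 64 mm in diameter, 75 mm high, loose; origin at the centre of its underside.
- etch_plate: Bystander: steel etching plate 100 x 140 x 4 mm lying flat on the table, loose; origin at the centre of its underside.
Mind the look-alikes: they are no part of the job. Of the things shaped like the part that bears flask_neck, the amber glass one is meant.

How it is judged (in metres and radians):
On the way, in this order (a step that is already met when the one before it is completed fails the run):
1. knife and brush lie flat in their compartments, blade and bristles away from the robot, let go (x of knife_grip in the frame of knife_slot between -0.02 and 0.02 m and y of knife_grip in the frame of knife_slot between -0.025 and 0.025 m and z of knife_grip in the frame of knife_slot between 0.004 and 0.014 m and x of knife_tip in the frame of knife_slot above 0.05 m and angle between the x axis of knife_grip and the x axis of knife_slot, either way round below 0.3 rad and angle between knife_grip's own x axis and vertical between 1.49 and 1.65 rad and contact force between the fingers and knife below 0.2 N and linear speed of each of knife, brush below 0.03 m/s and x of brush_grip in the frame of brush_slot between -0.02 and 0.02 m and y of brush_grip in the frame of brush_slot between -0.025 and 0.025 m and z of brush_grip in the frame of brush_slot between 0.004 and 0.014 m and x of brush_tip in the frame of brush_slot above 0.05 m and angle between the x axis of brush_grip and the x axis of brush_slot, either way round below 0.3 rad and angle between brush_grip's own x axis and vertical between 1.49 and 1.65 rad and contact force between the fingers and brush below 0.2 N), for 0.2 s.
2. the flask is pressed down in the sprung ring (value of joint ring above 0.0145 m and horizontal distance between flask_neck and ring_top below 0.01 m and angle between flask_neck's own z axis and vertical below 0.15 rad and contact force between flask and ring above 5 N and contact force between the fingers and flask above 2 N and contact force between each of the fingers, the arm and ring below 0.3 N and linear speed of flask below 0.03 m/s), for 0.2 s.
At the end, for the whole second after the job is handed in: Knife and brush flat and let go in their own compartments, handle points within 20 mm along, 25 mm across, working ends away from the robot; upright flask (0.15 rad, centred within 10 mm) held by the fingers, pressing the ring at least 14.5 mm down with over 5 N, robot not touching the ring (all of step 1 and all of step 2); the arm keeps its last pose, push and grip.
It fails at once if a bystander is shifted by more than 30 mm (distance of any of pump_bottle, jar, etch_plate from where it was at the start of the episode above 0.03 m).
It fails at once if the flask is tipped (over 0.6 rad) (angle between flask_neck's own z axis and vertical above 0.6 rad).
It fails at once if the knife is dropped (falls freely, more than about 3 cm) (contact force between the fingers and knife below 0.05 N and linear speed of knife above 0.8 m/s).
It fails at once if the brush is dropped (falls freely, more than about 3 cm) (contact force between the fingers and brush below 0.05 N and linear speed of brush above 0.8 m/s).
It also fails if it takes over 66 s, if anything falls off the work surface, if the arm or the gripper's body presses on something with over 40 N, if the wrist force passes 120 N, or if a joint passes its speed limit or range.

## Working session

There is one attempt and no reset: what is moved stays moved. The work goes in short steps, each a Python script; the robot and the scene stay as the last script left them, time stands still between calls to the robot, and variables do not carry over. Pictures are saved under pics/ and viewed, at most 10 in all, crops included, and the job is handed in when it is done.

```bash
mkdir -p pics; ls; cat > h.py <<'E'
import numpy as np, cv2
from station import ctrl
def cam(n):
    f=ctrl.grab_frame(n); f['f']=200/np.tan(np.radians(f['vfov'])/2); f['R']=np.array(f['R']);f['t']=np.array(f['t']); return f
def ray(f,u,v):
    d=f['R'].T@np.array([(u-f['cx'])/f['f'],(v-f['cy'])/f['f'],1]); return -f['R'].T@f['t'],d
def onplane(f,u,v,z):
    o,d=ray(f,u,v); return o+d*(z-o[2])/d[2]
def cloud(f):
    v,u=np.mgrid[:400,:640]; Z=f['range_z']
    P=np.stack([(u-f['cx'])/f['f']*Z,(v-f['cy'])/f['f']*Z,Z],-1)
    W=(P-f['t'])@f['R']; W[Z==0]=np.nan; return W
def save(n,im): cv2.imwrite('pics/'+n,im[...,::-1])
E
python3 - <<'E'
from h import *
import pickle
for n in('scene','top'):
    f=cam(n); save(n+'0.png',f['color']); pickle.dump(f,open(n+'.pkl','wb'))
    print(n,f['f'],f['cx'],f['cy'],-f['R'].T@f['t'],f['R'].round(3).tolist(),(f['range_z']>0).mean())
E
```

```text
pics
scene 481.4704868038064 325.4833308253105 197.45424303955565 [1201.67196239  385.7102206  1090.17924631] [[-0.516, 0.857, 0.011], [0.684, 0.419, -0.598], [-0.516, -0.301, -0.802]] 0.99599609375
top 429.76011794493667 330.6757966904481 198.95202942223244 [ 473.06332969   25.66724998 1298.89814343] [[-0.01, -1.0, 0.008], [-0.996, 0.009, -0.088], [0.088, -0.009, -0.996]] 0.9961328125
```

View pics/scene0.png

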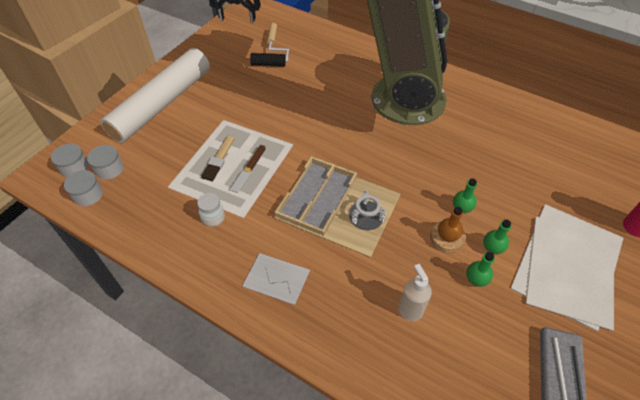

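View pics/top0.png

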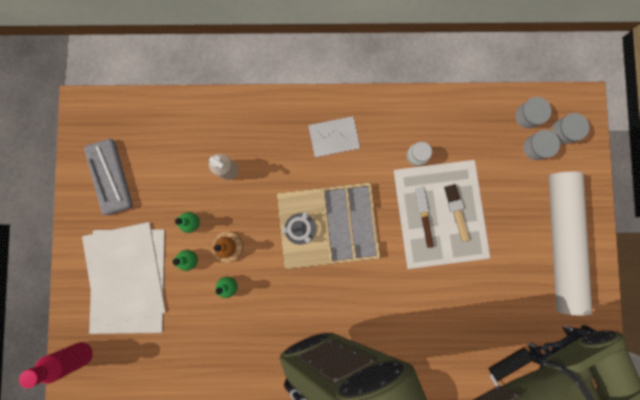

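Top view: knife (425,215), blade up, and brush (457,210), bristles up, lie on newsprint. The caddy is at (328,225), with the ring at (299,228) and the outer compartment at (362,222).
Candidates for the flask (top pixels): amber (225,247), which is in the cork ring and the one I want; green ones at (187,222), (185,260) and (226,287). Scene view: amber at (450,228).

```bash
python3 - <<'E'
from h import *
import pickle
T=pickle.load(open('top.pkl','rb'));S=pickle.load(open('scene.pkl','rb'))
def up(f,x,y,w,h,k): return cv2.resize(f['color'][y:y+h,x:x+w],None,fx=k,fy=k,interpolation=cv2.INTER_CUBIC)
a=up(T,170,155,330,150,2.4); b=up(S,170,120,360,150,2.2)
b=cv2.resize(b,(a.shape[1],int(b.shape[0]*a.shape[1]/b.shape[1]))); c=np.vstack([a[:299],b[:300]])[:600,:800]; save('crop.png',c); print(c.shape)
W=cloud(T)
hsv=cv2.cvtColor(T['color'],cv2.COLOR_RGB2HSV)
def pix(m,n):
    v,u=np.nonzero(m); print(n,len(u),'px',u.mean().round(1),v.mean().round(1),'z med',np.nanmedian(W[m][:,2]).round(1)); return u,v
def roi(x0,x1,y0,y1):
    m=np.zeros((400,640),bool); m[y0:y1,x0:x1]=1; return m
H,Sa,V=[hsv[...,i].astype(int) for i in range(3)]
def rect(m,z,n):
    u,v=pix(m,n); P=np.array([onplane(T,a,b,z)[:2] for a,b in zip(u,v)],np.float32)
    r=cv2.minAreaRect(P); print('  rect',np.round(r[0],1),np.round(r[1],1),round(r[2],1),'mean',P.mean(0).round(1)); return P
# print colours along
for n,pts in dict(knifehandle=(428,232),blade=(422,202),brushh=(461,225),brist=(454,192),paper=(440,215),pad=(440,175),felt=(362,222),ply=(310,255),ringh=(299,229)).items():
    u,v=pts; print(n,hsv[v,u],W[v,u].round(1))
R=roi(410,475,178,252)
nb=lambda m:(lambda n,l,s,c:[(l==i) for i in range(1,n) if s[i,4]>25])(*cv2.connectedComponentsWithStats(m.astype(np.uint8)))
for m in nb(R&(Sa>70)): rect(m,16,'satur')
for m in nb(R&(V<75)): rect(m,16,'dark')
for m in nb(roi(320,385,180,268)&(Sa<45)): rect(m,10,'felt')
for m in nb(roi(275,382,180,270)&(Sa>75)&(np.abs(W[...,2]-20)<15)): rect(m,10,'ply')
v,u=np.nonzero(roi(275,325,205,250)&(W[...,2]>45)); print('ring/posts', W[v,u].mean(0), len(u)); 
for z in (62,): 
    P=np.array([onplane(T,a,b,z)[:2] for a,b in zip(u,v)],np.float32); print(cv2.minEnclosingCircle(P))
am=roi(205,245,230,270)&((H<12)&(Sa>170)); pix(am,'amber')
v,u=np.nonzero(roi(205,245,230,265)&(W[...,2]>118)); print('stopper',len(u), W[v,u].mean(0) if len(u) else '')
E
```

```text
(599, 792, 3)
knifehandle [ 11 149  91] [ 485.3 -274.4   17.2]
blade [ 11  11 181] [ 575.6 -260.4   11.3]
brushh [ 18 101 194] [ 505.2 -374.1   16. ]
brist [ 12 106  60] [ 604.4 -356.5   16.5]
paper [ 15  25 206] [ 536.2 -315.1    4.8]
pad [ 19  24 170] [ 6.586e+02 -3.202e+02  6.000e-01]
felt [  0   6 133] [517.2 -78.8   9.9]
ply [ 18  93 183] [420.6  77.7   9.2]
ringh [90  4 65] [498.  109.8  14.5]
satur 145 px 451.9 192.7 z med 15.4
  rect [ 602.6 -349.9] [41.2 31.7] 15.3 mean [ 602.4 -350.2]
satur 236 px 461.2 225.3 z med 15.9
  rect [ 503.9 -374.6] [92.2 23.6] 14.0 mean [ 504.3 -374.7]
satur 212 px 426.8 228.7 z med 17.7
  rect [ 494.4 -271.7] [104.5  19. ] 9.3 mean [ 495.2 -271.4]
dark 142 px 452.0 192.9 z med 15.4
  rect [ 601.9 -350.6] [41.5 31.3] 13.9 mean [ 601.7 -350.5]
felt 1372 px 361.5 221.7 z med 11.0
  rect [519.4 -76.7] [207.7  60.6] 5.9 mean [518.2 -77.4]
felt 1394 px 338.2 224.3 z med 11.2
  rect [512.2  -7. ] [209.1  60.4] 5.9 mean [511.4  -7.2]
ply 2969 px 310.3 225.6 z med 11.0
  rect [510.1  24.8] [231.4 289.7] 6.1 mean [508.3  76.1]
ply 27 px 347.9 203.1 z med 32.3
  rect [574.9 -37.1] [43.1  5.1] 7.3 mean [574.4 -37.1]
ply 68 px 352.3 255.2 z med 31.1
  rect [417.1 -53. ] [62.8 77.5] 56.7 mean [418.8 -48.2]
ring/posts [500.80946714 107.88134651  61.36688191] 277
((501.3167419433594, 106.93579864501953), 48.96998596191406)
amber 0 px nan nan z med nan
stopper 90 [449.47863917 321.30282204 130.69612168]<stdin>:10: RuntimeWarning: Mean of empty slice.
  ret = ret.dtype.type(ret / rcount)
  return np.nanmean(a, axis, out=out, keepdims=keepdims)
```

View pics/crop.png

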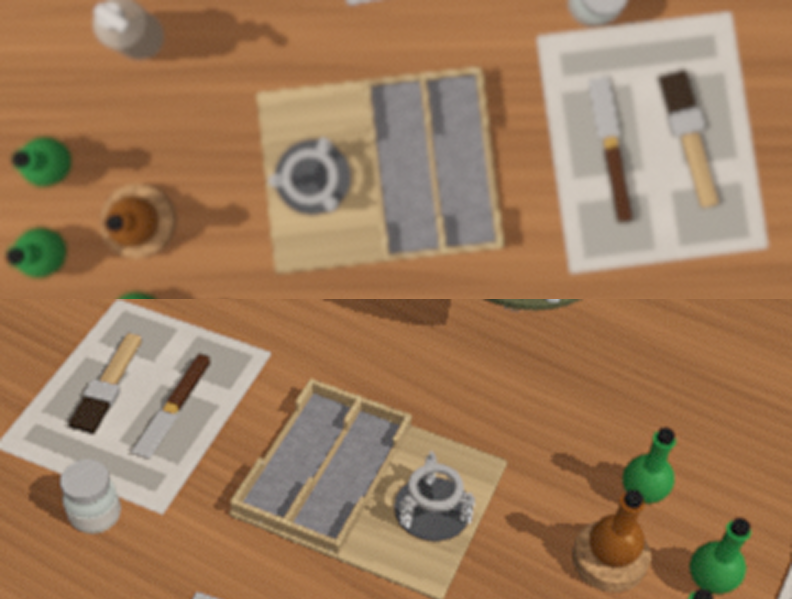

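The crop confirms the amber flask in the cork ring at top (222,247). The caddy lies at about 5.8° yaw, and the ring position predicted from the compartments (500.6,107.4) matches the measured one (501,107.5). Next I refine the flask from both views and grasp the knife.

```bash
cat >> h.py <<'E'
from scipy.spatial.transform import Rotation as Ro
CY=np.radians(5.8); KS=np.array([504.5,-78.2]); BS=np.array([497.3,-8.5]); RT=np.array([500.8,107.4])
def q(yaw,pos):
    best=None
    for y in(yaw,yaw+np.pi):
        c,s=np.cos(y),np.sin(y); M=np.array([[c,s,0],[s,-c,0],[0,0,-1]]); x=Ro.from_matrix(M).as_quat(); x=[float(i) for i in(x[3],*x[:3])]
        j=ctrl.inverse_kinematics(pos,x)
        if j is not None and (best is None or abs(j[5])<best[0]): best=(abs(j[5]),x)
    return best[1]
def pick(xy,yaw,z=2,N=40,open_=55):
    p=[*map(float,xy),110.]; o=q(yaw,p); ctrl.set_gripper(open_); ctrl.reach(p,o)
    print('stop',ctrl.move_l([p[0],p[1],float(z)],feed=100,f_stop=15))
    ctrl.set_gripper(0,N); print('w',ctrl.get_grip_width(),'f',ctrl.get_grasp_force())
    ctrl.move_l([p[0],p[1],110.],feed=120); print('w',ctrl.get_grip_width(),'t',ctrl.get_time(),ctrl.get_joint_pos())
def place(xy,z=12):
    p=[*map(float,xy),110.]; o=q(CY,p); ctrl.reach(p,o); ctrl.move_l([p[0],p[1],z+12.],feed=100)
    print('stop',ctrl.move_l([p[0],p[1],z-1.5],feed=20,f_stop=3),ctrl.get_tool_pos())
    ctrl.set_gripper(29); ctrl.move_l([p[0],p[1],70.],feed=100); print('t',ctrl.get_time())
E
python3 - <<'E'
from h import *
import pickle
T=pickle.load(open('top.pkl','rb'));S=pickle.load(open('scene.pkl','rb'))
from scipy.optimize import least_squares
for f,(x0,x1,y0,y1) in((T,(205,245,232,265)),(S,(430,470,203,246))):
    W=cloud(f); h=cv2.cvtColor(f['color'],cv2.COLOR_RGB2HSV); m=np.zeros((400,640),bool); m[y0:y1,x0:x1]=1
    a=m&(h[...,1]>190)&(h[...,2]>60)&(W[...,2]>35)&(W[...,2]<72)&(np.hypot(W[...,0]-450,W[...,1]-320)<40); P=W[a]
    if len(P)>10: print('bulb',len(P),least_squares(lambda c:np.linalg.norm(P-[*c,45.2],axis=1)-32,[450,320],loss='soft_l1').x)
    a=m&(W[...,2]>132)&(np.hypot(W[...,0]-450,W[...,1]-320)<40); print('stop',a.sum(),W[a].mean(0)); v,u=np.nonzero(a); print(onplane(f,u.mean(),v.mean(),135))
W=cloud(T); 
for n,(u,v) in dict(g1=(181,222),g2=(177,260),g3=(222,290)).items(): print(n,onplane(T,u,v,120)[:2])
pick((518,-267.8),np.radians(9))
E
```

```text
bulb 76 [449.06158757 323.92637302]
stop 44 [449.57062795 322.34558738 135.69615158]
[449.55355914 322.52626084 135.        ]
bulb 230 [446.9711044  320.64868988]
stop 41 [448.4744434  321.36193199 134.22195228]
[449.09918369 321.42022887 135.        ]
g1 [518.25778063 425.21726525]
g2 [415.35747148 433.90404896]
g3 [333.82792302 311.10661326]
stop False
w 19.07417425816745 f 39.90523338317871
w 19.091356227980572 t 4.6667 [-5.39951397e-01  4.96690151e-01  1.54695824e+00 -1.11281884e-05
  1.09934167e+00  8.73776327e-01]
```

```bash
python3 - <<'E'
from h import *
place(KS)
pick((528,-368.5),np.radians(14))
place(BS)
ctrl.move_l([*map(float,ctrl.get_tool_pos()[:2]),200.],feed=200)
p=[449.,250.,250.]; ctrl.reach(p,q(0.,p))
T=cam('top');S=cam('scene')
a=cv2.resize(T['color'][170:285,270:390],None,fx=4,fy=4,interpolation=cv2.INTER_CUBIC);b=cv2.resize(S['color'][150:250,265:350],None,fx=3.7,fy=3.7,interpolation=cv2.INTER_CUBIC)
c=np.zeros((460,800,3),np.uint8);c[:,:480]=a;c[:b.shape[0],480:480+b.shape[1]]=b;save('placed.png',c)
import pickle;pickle.dump(T,open('top1.pkl','wb'));pickle.dump(S,open('scene1.pkl','wb'))
E
```

```text
stop True [504.40443648 -78.1706817   12.49539548]
t 8.0083
stop False
w 20.810768244130912 f 40.82190692424774
w 20.879719983101978 t 12.1917 [-6.66226310e-01  6.20894448e-01  1.35108132e+00  2.53019593e-05
  1.17115097e+00  6.60274924e-01]
stop True [497.21704095  -8.50894009  12.55843553]
t 16.1
```

View pics/placed.png

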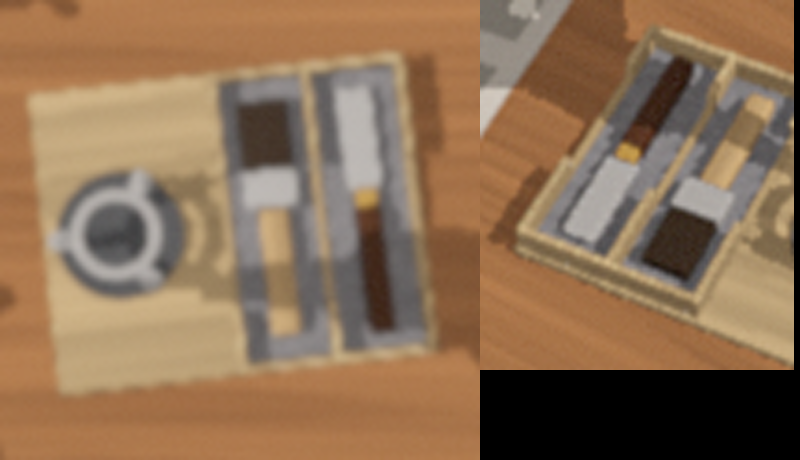

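Knife (crop 375,205) and brush (270,215) both lie flat and well inside their compartments, blade and bristles away from the robot. End gaps match what's expected to a few mm. Next is the flask.

```bash
python3 - <<'E'
from h import *
F=(449.,322.); o=q(0.,[*F,200.]); ctrl.set_gripper(60); ctrl.reach([*F,200.],o)
print(ctrl.move_l([*F,80.],feed=120,f_stop=15)); ctrl.set_gripper(0,80); print('w',ctrl.get_grip_width(),ctrl.get_grasp_force(),ctrl.get_tool_pos())
ctrl.move_l([*F,200.],feed=100); print('w',ctrl.get_grip_width(),'t',ctrl.get_time())
R=[*map(float,RT)]; p=[*R,180.]; ctrl.reach(p,q(0.,p)); ctrl.move_l([*R,135.],feed=100); ctrl.sleep(.3)
print('F',ctrl.get_force(),ctrl.get_tool_pos(),'t',ctrl.get_time())
T=cam('top');S=cam('scene')
b=cv2.resize(S['color'][130:260,300:440],None,fx=4,fy=4,interpolation=cv2.INTER_CUBIC);save('held.png',b)
E
```

```text
False
w 23.145478070054818 77.94543027877808 [449.20189824 322.1332959   80.43036809]
w 23.119150126742355 t 22.925
F [-0.43206636 -0.05567178 -2.06098976] [500.96041382 107.43605415 135.43947694] t 24.7167
```

View pics/held.png

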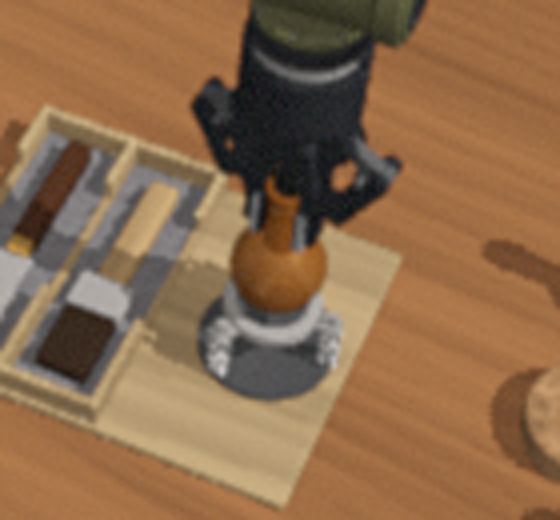

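The flask is held upright (crop 280,260) and centred over the ring (280,315). Now I press.

```bash
python3 - <<'E'
from h import *
R=[*map(float,RT)]
for z,fs in((112,12),(102,18),(92,22)):
    s=ctrl.move_l([*R,float(z)],feed=20,f_stop=fs); print(s,ctrl.get_tool_pos().round(2) if hasattr(ctrl.get_tool_pos(),'round') else ctrl.get_tool_pos(),ctrl.get_force(),ctrl.get_grip_width())
    if s: break
ctrl.sleep(.5); print(ctrl.get_tool_pos(),ctrl.get_force(),ctrl.get_ft_torque(),ctrl.get_orientation(),ctrl.get_time())
S=cam('scene')
b=cv2.resize(S['color'][130:260,300:440],None,fx=4,fy=4,interpolation=cv2.INTER_CUBIC);save('pressed.png',b)
E
```

```text
False [500.88 107.39 112.25] [-2.95826411 -1.5704993   5.33756718] 22.999388013615082
False [500.96 107.37 102.47] [-3.025157   -1.94848895  7.87186411] 23.48214839446022
True [501.2  107.34 100.09] [-4.89763248 -1.01680822 13.09003969] 22.955231629950518
[501.15357751 107.317769   100.12739351] [-5.67334298 -0.51471169 12.61925901] [-0.21316421  1.04319751  0.01577029] [ 6.18433411e-04 -4.45191874e-05  9.99999807e-01 -4.79052731e-05] 27.5833
```

View pics/pressed.png

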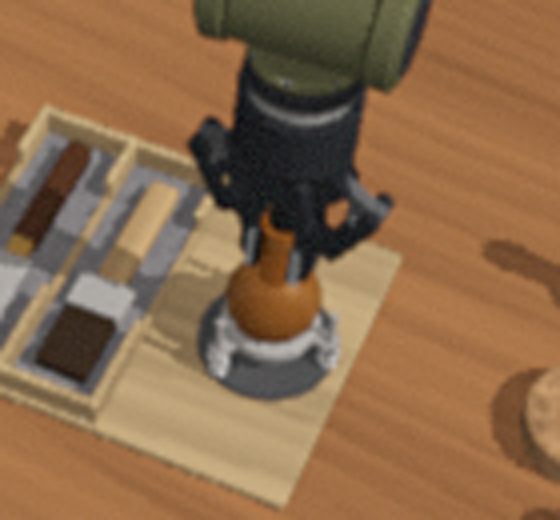

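The flask is seated (crop 275,300) and the ring is about 18 mm lower, but there's a small side load in x. I'll ease that off, add a little press, check and hand in.

```bash
python3 - <<'E'
from h import *
x,y,z=map(float,ctrl.get_tool_pos())
for dx,dz in((-1,0),(-1,-1)):
    s=ctrl.move_l([x+dx,y,z+dz],feed=8,f_stop=14); ctrl.sleep(.3); print(s,ctrl.get_tool_pos(),ctrl.get_force(),ctrl.get_ft_torque(),ctrl.get_grasp_force())
S=cam('scene');T=cam('top')
for f in(S,T):
    W=cloud(f);h=cv2.cvtColor(f['color'],cv2.COLOR_RGB2HSV)
    a=(h[...,1]>190)&(h[...,2]>60)&(W[...,2]>50)&(W[...,2]<100)&(np.hypot(W[...,0]-501,W[...,1]-107)<36);print('bulb',a.sum(),W[a].mean(0) if a.any() else '')
W=cloud(S); r=np.hypot(W[...,0]-501,W[...,1]-107.4); h=cv2.cvtColor(S['color'],cv2.COLOR_RGB2HSV); m=(r>27)&(r<32)&(W[...,2]>35)&(W[...,2]<66)&(h[...,1]<60)
print('ring z',m.sum(),np.percentile(W[m][:,2],[10,50,90]))
E
```

```text
False [500.6742483  107.35006042 100.8733539 ] [-1.15556353 -2.52100613  9.05950631] [-0.26447968  0.2629972   0.01371438] 79.00965571403503
False [500.74495449 107.34682337 100.09982636] [-2.75654883 -0.94205442 11.09244917] [-0.2665159   0.44626497  0.04231991] 79.36270594596863
bulb 101 [521.20228984 112.98535411  77.44210106]
bulb 0 
ring z 83 [37.79071829 42.17709724 46.03085851]
```

```bash
python3 - <<'E'
from h import *
x,y,z=map(float,ctrl.get_tool_pos())
for i in range(6):
    z-=1; ctrl.move_l([x-.5,y,z],feed=8,f_stop=20); ctrl.sleep(.3); p=ctrl.get_tool_pos(); f=ctrl.get_force(); print(z,p,f,ctrl.get_ft_torque(),ctrl.get_grip_width())
    if f[2]>18: break
W=cloud(S:=cam('scene')); r=np.hypot(W[...,0]-501,W[...,1]-107.4); h=cv2.cvtColor(S['color'],cv2.COLOR_RGB2HSV); m=(r>27)&(r<32)&(W[...,2]>35)&(W[...,2]<66)&(h[...,1]<60)
print('ring z',m.sum(),np.percentile(W[m][:,2],[10,50,90]),ctrl.get_time())
b=cv2.resize(S['color'][130:260,300:440],None,fx=4,fy=4,interpolation=cv2.INTER_CUBIC);save('pressed2.png',b)
E
```

```text
99.11707399731904 [500.79979368 107.35753673 100.13024983] [-3.05443464 -1.30682929 11.21814019] [-0.33312527  0.58571131  0.00402459] 23.280429000214323
98.11707399731904 [501.05455623 107.36526174  99.91556817] [-6.20395379 -2.49478541 20.71764409] [-0.39191362  1.19789058  0.06696889] 23.337426454759736
ring z 76 [36.92067938 42.65490489 46.92458421] 30.0833
```

View pics/pressed2.png

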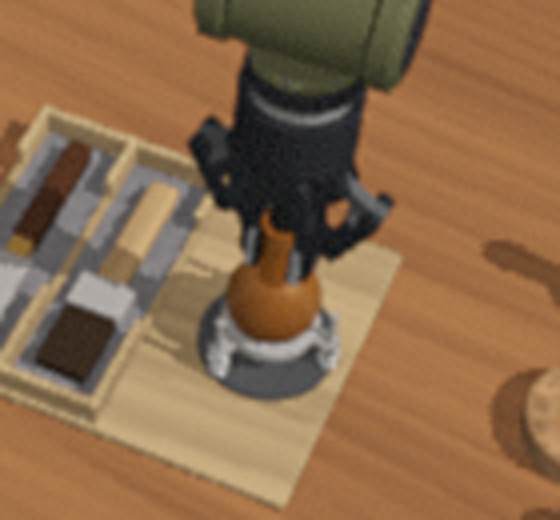

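The ring is on its stop: force rose about 9.5 N over 0.2 mm of travel. The flask (275,300) is upright and centred, and knife and brush are still in place. Handing in.

```bash
python3 - <<'E'
from h import *
print(ctrl.get_force()); print(ctrl.finish_job())
E
```

```text
[-6.33112473 -1.96346176 21.78384612]
the job is handed in; nothing more can be done
None
```

The job is handed in, with no verdict returned: the knife and brush lie flat in their compartments, and the gripper is still holding the amber flask upright, pressed about 18 mm down onto the ring's stop with roughly 20 N.

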